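Register a board in the hold-down jig and clamp it

ROBOT

A 7-joint arm with a two-finger parallel gripper is mounted at the origin on a cart in front of the work surface, level with it; the furniture and walls round the work are solid. World frame = base frame: x ahead of the robot, y to its left, z up, the work surface at z = 0. Lengths are in m, angles in rad, forces in N, time in s.
With the tool pointing down it reaches from about 0.4 to 0.9 m from the base axis. Payload 5.6 kg.
Tool frame: the origin (TCP) lies between the finger pads; the fingertips stand env.finger_overhang ahead of it and the grasp point (between the pads) is the TCP (env.finger_overhang is the distance from the TCP to the fingertips, in m); z points along the fingers, y is the line along which they close (so a half turn about z gives the same grasp; the last joint's range is limited). The gripper opens to 92 mm and grips with 3 to 60 N. Pads are 20 mm wide; open, the fingers measure 128 mm over their backs; the gripper's body (75 mm by 189 mm) begins 69 mm behind the grasp point.
Start: joints at [1.24, 0.468, -0.012, 1.603, 0.006, 1.071, -0.056], TCP at [0.184, -0.623, 0.234] pointing down, gripper open.
Joint ranges: [-2.53, 2.53], [-0.31, 2.02], [-1.57, 1.55], [0.28, 2.44], [-1.29, 4.43], [0.15, 1.84], [-2.92, 2.92]. Speed limits (rad/s): [2.57, 2.57, 3.14, 3.14, 3.14, 3.14, 3.14].

INTERFACE

Orientations are given as a rotation vector (axis times angle).
In Python, from workcell import monitor, cams, job, cut_out, env gives the robot as it stands.
- The arm moves only by the tool step_arm, never from a script. Its arguments are lists of equal length, an entry for each row: "dp": the shift along the tool's x, y, z each as a share of 0.2 m, from -1 to 1, a list of three; "angular": the turn, a rotation vector about the tool's x, y, z each as a share of 30 degrees, from -1 to 1, a list of three; "hand": the opening, from 0 (shut) to 1 (fully open). A call has 1 to 12 rows; each row is the pose to reach, as a shift and turn from the pose commanded when the call began, along the tool's axes at that moment; what a row does not reach only later rows make up. A row lasts 1/10 s, in which the tool goes at most 50 mm and 8.59 degrees, less where a joint would pass 70% of its speed; a pose out of reach is approached as far as the arm can. A call with a number of a shift or a turn outside -1 to 1 is refused whole. A call with a gripper value outside its range is refused whole. The fingers move at their own pace and stop on an object; "force" is the grip in N (left out, the last holds). Time passes only in rows, so rows that repeat a pose let the fingers close. It gives the time, the measured TCP pose, the force, the opening and the grip force at its end, in the units of the state.
- monitor.state(): the state, without advancing time (a new reading comes with each control period).
- cams.read_camera(name): name is "scene" or "top" or "wrist"; returns a dict with "color" (420x560x3 uint8, red, green, blue), "depth" (420x560 float32, m along the optical axis (not along the pixel's ray), 0 where there is no reading), "intrinsics" (3x3 intrinsics, pixels), "view" (4x4, takes a point from world to camera coordinates). Camera axes: x right, y down, z forward; pixel columns grow to the right and rows downward; lengths in m; the calibration is good to about 2 mm. A picture is of the moment at which its call begins.
- job.job_done(): hands the job in; it is judged then, once.
Trained networks look in a picture, given as the dict that the camera call returned (one of the last four; its "shot" number tells which), for a name from the list of things; names that differ only in an ending like _2 or _b are one class to them, and where a whole thing is asked for, a point or a joint stands for the part that bears it (a point fixed in the world has none). Each returns a list of dicts, best first, with "conf" (0 to 1); they miss things now and then, are a little off and sometimes report something else, mostly with a low value. They report only what shows in the picture. A call takes as long as a camera call.
- cut_out(picture, target): "pixels" (420x560 bool, what is visible of it) and "xy" ([column, row] in pixels, amid what is visible of it).
The state is a dict: "clock": time; "q": joint angles; "joint_velocities": joint speeds; "effort": joint torques, N m; "position": TCP position; "orientation": TCP orientation; "wrist_force": force on the tool from outside, world axes, zero at the start; "ft_torque": the same for the moment, N m; "opening": finger opening in m; "gripper_force": force on a finger pad.
Only numpy, scipy, OpenCV 4.12 (cv2) and the standard library are available. Lean on these libraries where they do the work, as an engineer would, in place of code of your own. Each camera call takes 0.05 s, during which the arm holds its last target. There are 200 camera calls.

TASK

Slide the loose board on the jig until it sits flush against both the long back fence and the end stop at its left. Then, with the board still flush, turn the three black T-handle clamp knobs clockwise, each as far as it will go, so that the straps hold the board down. Leave the things lying round the jig where they are.

Things in the scene. Friction and masses are not known exactly. Their poses are not given: they have to be found in the camera images.
- jig: wooden hold-down jig screwed to the bench. Origin: on the bench, below the front face of its back fence, halfway along the board's seat; x points away from the robot, y to the left, z up. Plywood base: top at z = 15 mm, x -202 to +98, y -202 to +158. Rail behind the fence: x +65 to +91, top at z = 55.
- fence (a point): front top edge of the dark wooden back fence, mid-seat: x = 0, y = 0, z = 40 mm in the jig's frame. The fence runs along the jig's y from -190 to +140 mm, is 18 mm thick; its face looks to the robot.
- end_stop (a point): top edge of the dark end stop's inner face: x = -52, y = +120, z = 40 mm in the jig's frame. Its face looks to the jig's -y and runs from x = -98 to -6 mm; 22 mm thick.
- straps (a point): front end of the middle one of three steel straps, each 28 mm wide, that run along the jig's x at y = +95, 0 and -95 mm, from x = +90 forward over the fence to x = -40; tops at z about 71 (tight) to 82 mm (slack). Their rubber feet (20 mm across, at x = -30 mm) hang 4 to 6 mm above the board when slack and press on it when tight.
- board: loose softwood board, 110 mm (its x) x 240 mm (its y) x 38 mm thick, 0.3 to 0.6 kg, lying flat on the jig's base. Origin: centre of its underside; z up. Seated in the corner its origin is at x = -55, y = 0, z = 15 mm in the jig's frame, axes parallel to the jig's.
- knob_left (a joint): turn of the left clamp knob, rad: 0 slack, grows clockwise seen from above, hard end stop at 3.6 (tight). Friction (about 0.12 N m, more once the foot presses); stays where it is left. The knob creeps down 3.4 mm over the full turn and lowers the strap.
- knob_left_bar (a point): centre of the black T-handle of the left clamp knob, on its vertical axis at mid-height of the bar (104 mm above the bench when slack); at x = +35, y = +95 mm in the jig's frame. Bar along this point's y axis (at joint value 0 the jig's y): 72 mm long, 13 mm thick, ends 16 mm; round hub 25 mm across, top 9 mm above the bar's centre. 14 mm or more free below the bar.
- knob_mid (a joint): turn of the middle clamp knob, rad: 0 slack, grows clockwise seen from above, hard end stop at 3.6 (tight). Friction (about 0.12 N m, more once the foot presses); stays where it is left. The knob creeps down 3.4 mm over the full turn and lowers the strap.
- knob_mid_bar (a point): centre of the black T-handle of the middle clamp knob, on its vertical axis at mid-height of the bar (104 mm above the bench when slack); at x = +35, y = +0 mm in the jig's frame. Bar along this point's y axis (at joint value 0 the jig's y): 72 mm long, 13 mm thick, ends 16 mm; round hub 25 mm across, top 9 mm above the bar's centre. 14 mm or more free below the bar.
- knob_right (a joint): turn of the right clamp knob, rad: 0 slack, grows clockwise seen from above, hard end stop at 3.6 (tight). Friction (about 0.12 N m, more once the foot presses); stays where it is left. The knob creeps down 3.4 mm over the full turn and lowers the strap.
- knob_right_bar (a point): centre of the black T-handle of the right clamp knob, on its vertical axis at mid-height of the bar (104 mm above the bench when slack); at x = +35, y = -95 mm in the jig's frame. Bar along this point's y axis (at joint value 0 the jig's y): 72 mm long, 13 mm thick, ends 16 mm; round hub 25 mm across, top 9 mm above the bar's centre. 14 mm or more free below the bar.
- chuck_key: chuck key with green T grip, 60 x 95 x 15 mm, lying on the bench to the right of the jig; bystander. Origin: centre of its underside
- hex_key: steel hex key, 33 x 95 x 6 mm, lying on the bench to the right of the jig; bystander. Origin: centre of its underside
- burl_blank: small round wooden turning blank standing on the bench to the left of the jig, 40 mm across, 62 mm tall; bystander. Origin: centre of its underside
- tape_measure: yellow tape measure, 62 x 80 x 32 mm, on the bench to the left of the jig; bystander. Origin: centre of its underside

How it is judged:
On the way:
1. the board lies flush against the fence and the end stop while the clamps are still slack (x of board in the frame of jig between -0.0585 and -0.05 m and y of board in the frame of jig between -0.0035 and 0.005 m and angle between the y axis of board and the y axis of jig, either way round below 0.02 rad and angle between board's own z axis and vertical below 0.03 rad and z of board in the frame of jig below 0.018 m and value of joint each of knob_left, knob_mid, knob_right below 1.8 rad), for 0.2 s.
At the end, for the whole second after the job is handed in: The board lies flat on the jig's base, within 3.5 mm of the fence and of the end stop and parallel to the fence within 0.02 rad, at rest, and all three clamp knobs are within 0.12 rad of their clockwise end stops (x of board in the frame of jig between -0.0585 and -0.05 m and y of board in the frame of jig between -0.0035 and 0.005 m and angle between the y axis of board and the y axis of jig, either way round below 0.02 rad and angle between board's own z axis and vertical below 0.03 rad and z of board in the frame of jig below 0.018 m and value of joint each of knob_left, knob_mid, knob_right above 3.48 rad and linear speed of board below 0.01 m/s); the robot touches nothing.
It fails at once if the chuck key is moved more than 20 mm (distance of chuck_key from where it was at the start of the episode above 0.02 m).
It fails at once if the hex key is moved more than 20 mm (distance of hex_key from where it was at the start of the episode above 0.02 m).
It fails at once if the burl blank is moved more than 20 mm (distance of burl_blank from where it was at the start of the episode above 0.02 m).
It fails at once if the tape measure is moved more than 20 mm (distance of tape_measure from where it was at the start of the episode above 0.02 m).
It also fails if it takes over 61 s, if anything falls off the work surface, if the arm or the gripper's body presses on something with over 40 N, if the wrist force passes 120 N, or if a joint passes its speed limit or range.

## Working session

There is one attempt and no reset: what is moved stays moved. The work goes in short steps, Python scripts to look and compute and a tool call to move; the robot and the scene stay as the last step left them, time stands still between calls to the robot, and variables do not carry over. Pictures are saved under pics/ and viewed, at most 10 in all, crops included, and the job is handed in when it is done.

Besides the shell and the picture viewer there is one more tool, called after ">>>" as name(argument=value, ...) on one line, values as JSON. step_arm: Moves the arm, as the interface text tells. Shift numbers are shares of 0.2 m and turn numbers shares of 30 degrees, none past 1 either way. Its arguments: {"type":"object","properties":{"dp":{"type":"array","items":{"type":"array","items":{"type":"number"}}},"angular":{"type":"array","items":{"type":"array","items":{"type":"number"}}},"hand":{"type":"array","items":{"type":"number"}},"force":{"type":"number"}},"required":["dp","angular","hand"]}

```bash
mkdir -p pics
cat > h.py <<'E'
import numpy as np, cv2
from scipy.spatial.transform import Rotation as R
from workcell import monitor, cams, job, cut_out, env
def pts(p,mask):
    d=p["depth"]; v,u=np.nonzero(mask&(d>0)); z=d[v,u]; K=p["intrinsics"]
    c=np.stack([(u-K[0,2])*z/K[0,0],(v-K[1,2])*z/K[1,1],z,np.ones_like(z)])
    return (np.linalg.inv(p["view"])@c)[:3].T
def save(p,n): cv2.imwrite(f"pics/{n}.png",p["color"][:,:,::-1])
E
python3 - <<'E'
from h import *
s=monitor.state();print(s,env.finger_overhang)
print(R.from_rotvec(s["orientation"]).as_matrix().round(3))
t=cams.read_camera("top");save(t,"top0")
for n in ["board","fence","jig","knob_left_bar","knob_mid_bar","knob_right_bar","chuck_key","hex_key","burl_blank","tape_measure"]:
    for r in cut_out(t,n)[:3]:
        P=pts(t,r["pixels"]);print(n,round(r["conf"],2),np.round(r["xy"]),r["pixels"].sum(),np.median(P,0).round(4),P.min(0).round(3),P.max(0).round(3))
c=cams.read_camera("scene");save(c,"scene0")
E
```

```text
{'clock': 0.0, 'q': array([ 1.23999102,  0.46835309, -0.01161613,  1.60358355,  0.00600275,
        1.07136757, -0.05631619]), 'joint_velocities': array([-0.00101519, -0.00045503,  0.00052178,  0.00165597, -0.00022775,
        0.00046478,  0.00011213]), 'effort': array([ 5.73068360e-05, -5.20568383e+01, -1.26700918e-02, -2.43749267e+01,
       -5.67174854e-02,  1.72508840e-02,  1.42411332e-04]), 'position': array([ 0.18429704, -0.62278275,  0.23267252]), 'orientation': array([-3.10751359e+00, -4.50185406e-01,  5.55943413e-04]), 'wrist_force': array([-0.48399518, -0.45183417,  0.69936603]), 'ft_torque': array([ 0.00666846, -0.00783201, -0.03603866]), 'gripper_force': 0.0, 'opening': 0.09181825816623454} 0.019
[[ 0.959  0.284 -0.001]
 [ 0.284 -0.959  0.002]
 [-0.    -0.002 -1.   ]]
board 0.79 [307. 220.] 3258 [ 0.5487 -0.1024  0.0538] [ 0.496 -0.22   0.011] [0.607 0.019 0.08 ]
fence 0.78 [296. 198.] 9925 [ 0.6081 -0.0696  0.0184] [ 0.417 -0.272 -0.005] [0.736 0.102 0.123]
jig 0.69 [295. 198.] 9770 [ 0.6085 -0.0698  0.0185] [ 0.418 -0.27   0.001] [0.729 0.102 0.123]
jig 0.45 [257. 180.] 148 [0.655  0.0382 0.1115] [0.644 0.006 0.08 ] [0.668 0.071 0.123]
knob_left_bar 0.5 [255. 179.] 173 [0.655  0.038  0.1111] [0.644 0.006 0.014] [0.678 0.073 0.123]
knob_mid_bar 0.44 [290. 178.] 154 [ 0.6603 -0.0538  0.1112] [ 0.647 -0.089  0.071] [ 0.677 -0.023  0.119]
knob_right_bar 0.7 [326. 177.] 178 [ 0.6638 -0.1522  0.11  ] [ 0.645 -0.194  0.014] [ 0.687 -0.12   0.121]
chuck_key 0.78 [392. 262.] 178 [ 0.4365 -0.3587  0.0123] [ 0.399 -0.425  0.001] [ 0.469 -0.33   0.025]
burl_blank 0.74 [148. 242.] 215 [0.475  0.326  0.0602] [0.458 0.312 0.   ] [0.495 0.35  0.07 ]
```

Run:
```python
from h import *
a=cv2.imread("pics/top0.png")[120:300,120:420];cv2.imwrite("pics/topc.png",cv2.resize(a,(780,468),interpolation=cv2.INTER_CUBIC))
```

```text
(no output)
```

View pics/topc.png

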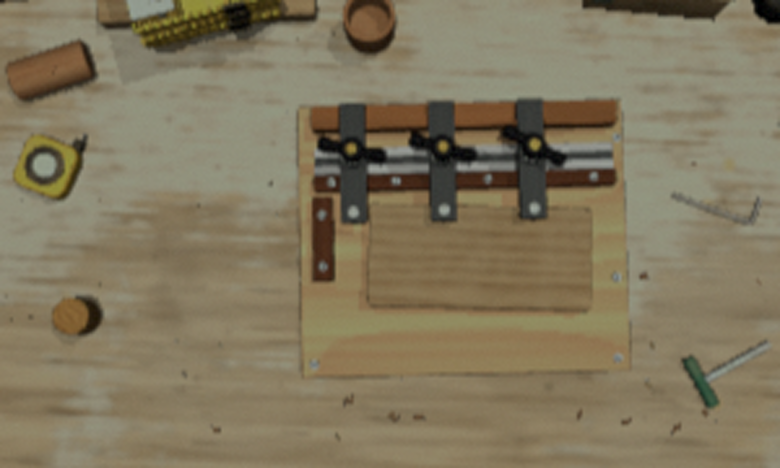

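View pics/scene0.png

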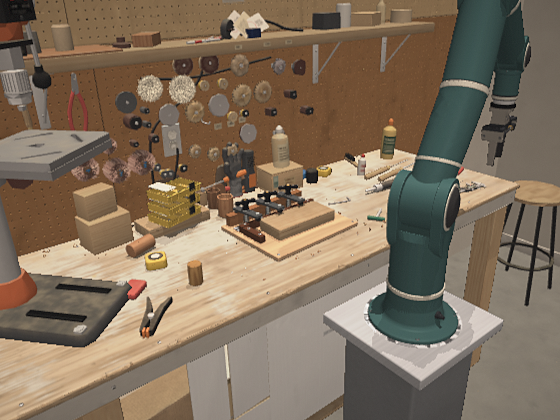

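The top crop shows the board at crop px (368–592, 206–310), right of and in front of its corner. The knob bars are already turned slightly clockwise, and nothing lies on the jig. I'm moving the wrist camera over the jig to measure.

>>> step_arm(dp=[[0.8,-0.72,-0.3],[0.8,-0.72,-0.3],[0.8,-0.72,-0.3],[0.8,-0.72,-0.3],[0.8,-0.72,-0.3],[0.8,-0.72,-0.3]], angular=[[0,0,0],[0,0,0],[0,0,0],[0,0,0],[0,0,0],[0,0,0]], hand=[0,0,0,0,0,0], force=20)

```text
clock: 1.2
position: [0.3, -0.4371, 0.2953]
orientation: [3.106, 0.46, 0.004]
wrist_force: [-0.1, -0.4, 0.3]
opening: 0.046
gripper_force: 0.0
```

>>> step_arm(dp=[[0.8,-0.72,-0.3],[0.8,-0.72,-0.3],[0.8,-0.72,-0.3],[0.8,-0.72,-0.3],[0.8,-0.72,-0.3],[0.8,-0.72,-0.3]], angular=[[0,0,0],[0,0,0],[0,0,0],[0,0,0],[0,0,0],[0,0,0]], hand=[0,0,0,0,0,0])

```text
clock: 1.8
position: [0.4115, -0.2545, 0.3545]
orientation: [3.107, 0.458, 0.003]
wrist_force: [-0.3, -0.1, -0.7]
opening: 0.0004
gripper_force: 0.0
```

>>> step_arm(dp=[[0.8,-0.72,-0.3],[0.8,-0.72,-0.3],[0.8,-0.72,-0.3],[0.8,-0.72,-0.3],[0.8,-0.72,-0.3],[0.8,-0.72,-0.3],[0.8,-0.72,-0.3]], angular=[[0,0,0.55],[0,0,0.55],[0,0,0.55],[0,0,0.55],[0,0,0.55],[0,0,0.55],[0,0,0.55]], hand=[0,0,0,0,0,0,0])

```text
clock: 2.5
position: [0.522, -0.0751, 0.4126]
orientation: [3.141, -0.003, -0.003]
wrist_force: [-0.9, -1.1, -0.3]
opening: 0.0006
gripper_force: 0.0
```

Run:
```python
from h import *
t=cams.read_camera("wrist");save(t,"w0");s=monitor.state();print(s["clock"],s["position"],s["orientation"],s["q"])
for n in ["board","fence","knob_left_bar","knob_mid_bar","knob_right_bar"]:
    for r in cut_out(t,n)[:3]:
        P=pts(t,r["pixels"]);print(n,round(r["conf"],2),np.round(r["xy"]),r["pixels"].sum(),np.median(P,0).round(4),P.min(0).round(3),P.max(0).round(3))
```

```text
2.55 [ 0.52158558 -0.07578117  0.4124535 ] [ 3.14079763 -0.00616311 -0.00320011] [ 0.45867656  0.15655126 -0.42993233  1.6347186   0.06727911  1.36683453
 -1.55511254]
board 0.75 [293. 150.] 11853 [ 0.5537 -0.098   0.0527] [ 0.49  -0.218  0.013] [0.609 0.029 0.079]
board 0.23 [259.  61.] 925 [ 0.662  -0.0534  0.11  ] [ 0.647 -0.089  0.012] [ 0.691 -0.006  0.115]
fence 0.93 [271.  93.] 34742 [ 0.6301 -0.0692  0.0169] [ 0.421 -0.267 -0.001] [0.739 0.107 0.115]
knob_left_bar 0.71 [275.  95.] 35086 [ 0.63   -0.0699  0.0169] [ 0.418 -0.267 -0.003] [0.741 0.11  0.115]
knob_left_bar 0.7 [181.  67.] 888 [0.6564 0.0387 0.1101] [0.645 0.005 0.014] [0.686 0.101 0.115]
knob_mid_bar 0.58 [257.  68.] 898 [ 0.6616 -0.0544  0.1101] [ 0.647 -0.092  0.014] [ 0.69  -0.012  0.115]
knob_right_bar 0.9 [336.  58.] 899 [ 0.6663 -0.1464  0.1099] [ 0.646 -0.181  0.074] [ 0.688 -0.115  0.115]
```

View pics/w0.png

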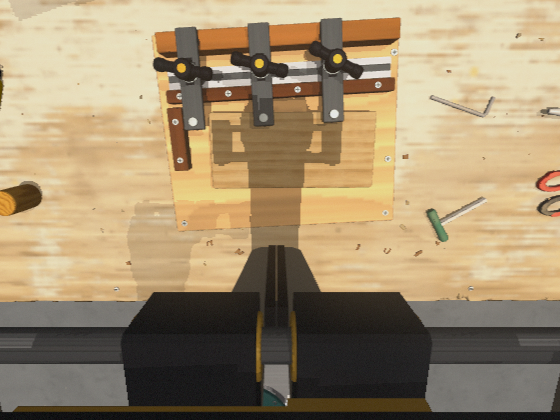

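The wrist view shows the three knob hubs at px (183,68), (260,63) and (337,58). The board spans roughly (211–377, 108–188), to the right of the end stop at (180,140). Next I'll get precise poses.

```bash
cat >> h.py <<'E'
def ray(p,uv,z):
    K=p["intrinsics"];T=np.linalg.inv(p["view"]);d=T[:3,:3]@np.linalg.solve(K,[uv[0],uv[1],1.]);o=T[:3,3]
    return o+d*(z-o[2])/d[2]
def look(t):
    """jig frame from yellow hubs, board rect, bar angles"""
    h=cv2.cvtColor(t["color"],cv2.COLOR_RGB2HSV);al=np.ones(t["depth"].shape,bool)
    d=t["depth"];P=np.full(d.shape+(3,),np.nan);v,u=np.nonzero(d>0);P[v,u]=pts(t,al)
    m=(h[...,1]>150)&(h[...,2]>120)&(P[...,2]>.095)&(P[...,2]<.13)
    n,l,st,c=cv2.connectedComponentsWithStats(m.astype(np.uint8))
    hub=sorted([ray(t,c[i],.113)[:2] for i in range(1,n) if st[i,4]>15],key=lambda a:-a[1])
    return h,P,np.array(hub)
E
python3 - <<'E'
from h import *
t=cams.read_camera("wrist");h,P,hub=look(t);print(hub.round(4),np.linalg.norm(np.diff(hub,axis=0),axis=1))
y=hub[0]-hub[2];y/=np.linalg.norm(y);x=np.array([y[1],-y[0]]);yaw=np.arctan2(x[1],x[0]);O=hub.mean(0)-.035*x
print("jig",O,np.degrees(yaw))
J=lambda q:np.stack([(q-O)@x,(q-O)@y],-1)
m=(P[...,2]>.047)&(P[...,2]<.059);q=J(P[m][:,:2]);q=q[(q[:,0]<0)&(q[:,0]>-.19)&(q[:,1]<.085)]
r=cv2.minAreaRect((q*1000).astype(np.float32));print("board",r,np.percentile(q,[.5,99.5],axis=0),len(q))
for i in range(3):
    d=np.linalg.norm(P[...,:2]-hub[i],axis=-1)
    a=J(P[(d<.045)&(P[...,2]>.093)][:,:2]);a=a-a.mean(0);w,V=np.linalg.eigh(a.T@a);e=V[:,1]*np.sign(V[1,1]);print("knob",i,len(a),"cw rad",np.arctan2(e[0],e[1]))
# plate edges, fence face
m=(P[...,2]>.010)&(P[...,2]<.02);q=J(P[m][:,:2]);print("plate",np.percentile(q,[.3,99.7],axis=0))
m=(P[...,2]>.036)&(P[...,2]<.045);q=J(P[m][:,:2]);s=q[(abs(q[:,1])<.19)&(q[:,0]>-.012)&(q[:,0]<.03)];print("fence",np.percentile(s[:,0],[1,5,50,95,99]))
s=q[(q[:,0]<-.02)&(q[:,0]>-.09)&(q[:,1]>.1)];print("stop y",np.percentile(s[:,1],[2,10,50,90,98]))
E
```

```text
[[ 0.6574  0.0402]
 [ 0.6626 -0.0547]
 [ 0.6676 -0.1494]] [0.09504118 0.09486402]
jig [ 0.6275804  -0.05648907] 3.0655251938068666
board ((-76.66290283203125, -37.59778594970703), (240.25146484375, 110.13877868652344), 87.21450805664062) [[-0.13279342 -0.15595567]
 [-0.01915088  0.08059832]] 11800
knob 0 858 cw rad 0.23569259869779238
knob 1 849 cw rad 0.2948236678987238
knob 2 868 cw rad 0.5268095968055432
plate [[-0.55678118 -0.44911427]
 [ 0.07561608  0.3815561 ]]
fence [-0.00975668  0.0002705   0.00855743  0.01688401  0.01769387]
stop y [0.12075697 0.12211213 0.13101463 0.13994007 0.1418921 ]
```

>>> step_arm(dp=[[-0.23,0.12,1],[-0.23,0.12,1],[-0.23,0.12,1],[-0.23,0.12,1],[-0.23,0.12,1],[-0.23,0.12,1]], angular=[[0,0,-0.1],[0,0,-0.1],[0,0,-0.1],[0,0,-0.1],[0,0,-0.1],[0,0,-0.1]], hand=[0,0,0,0,0,0])

```text
clock: 3.45
position: [0.4761, -0.097, 0.2136]
orientation: [-3.14, -0.081, 0.002]
wrist_force: [-0.0, 0.7, 1.2]
opening: 0.0007
gripper_force: 0.0
```

>>> step_arm(dp=[[0,0,0.83],[0,0,0.83],[0,0,0.83],[0,0,0.83],[0,0,0.83],[0,0,0.83]], angular=[[0,0,0],[0,0,0],[0,0,0],[0,0,0],[0,0,0],[0,0,0]], hand=[0,0,0,0,0,0])

```text
clock: 4.05
position: [0.4791, -0.0969, 0.0497]
orientation: [3.14, 0.082, 0.007]
wrist_force: [0.3, -0.2, 0.4]
opening: 0.0006
gripper_force: 0.0
```

```bash
cat >> h.py <<'E'
O=np.array([.62758,-.05649]);yaw=np.radians(3.066)
RJ=np.array([[np.cos(yaw),-np.sin(yaw)],[np.sin(yaw),np.cos(yaw)]])
def where():
    s=monitor.state();T=R.from_rotvec(s["orientation"]).as_matrix();tx=RJ.T@T[:2,0]
    print("t",round(s["clock"],2),"jig mm",(RJ.T@(s["position"][:2]-O)*1e3).round(1),"z",round(s["position"][2]*1e3,1),"tool yaw in jig deg",np.degrees(np.arctan2(tx[1],tx[0])).round(2),"down",T[:,2].round(3),"F",s["wrist_force"].round(1),"M",s["ft_torque"].round(2),"q",s["q"].round(2),"open",round(s["opening"],4))
E
python3 -c "
from h import *
where()"
```

```text
t 4.05 jig mm [-150.4  -32.4] z 49.7 tool yaw in jig deg -0.07 down [ 0.004 -0.001 -1.   ] F [ 0.3 -0.2  0.4] M [-0.   -0.   -0.01] q [ 0.4   0.52 -0.32  2.1   0.3   0.57 -1.65] open 0.0006
```

>>> step_arm(dp=[[0.02,0,0.02],[0.04,0,0.02],[0.06,0,0.02],[0.075,0,0.02],[0.09,0,0.02],[0.105,0,0.02],[0.12,0,0.02],[0.13,0,0.02],[0.14,0,0.02],[0.15,0,0.02],[0.15,0,0.02]], angular=[[0,0,0],[0,0,0],[0,0,0],[0,0,0],[0,0,0],[0,0,0],[0,0,0],[0,0,0],[0,0,0],[0,0,0],[0,0,0]], hand=[0,0,0,0,0,0,0,0,0,0,0])

```text
clock: 5.15
position: [0.5047, -0.0956, 0.0435]
orientation: [3.14, 0.081, -0.005]
wrist_force: [-4.9, -0.6, 3.8]
opening: 0.0008
gripper_force: 2.4
```

```bash
cat >> h.py <<'E'
def boardpose(cam,n=None):
    t=cams.read_camera(cam)
    if n: save(t,n)
    d=t["depth"];P=np.full(d.shape+(3,),np.nan);v,u=np.nonzero(d>0);P[v,u]=pts(t,np.ones(d.shape,bool))
    m=(P[...,2]>.047)&(P[...,2]<.059);q=(P[m][:,:2]-O)@RJ
    q=q[(q[:,0]<0.005)&(q[:,0]>-.14)&(q[:,1]<.118)&(q[:,1]>-.19)]
    m=np.zeros((400,400),np.uint8);i=((q+.2)*1000).astype(int);m[i[:,0],i[:,1]]=1
    m=cv2.morphologyEx(m,cv2.MORPH_OPEN,np.ones((3,3))) if cam=="x" else m
    r=cv2.minAreaRect((q*1000).astype(np.float32));print("board",r,np.percentile(q,[.5,99.5],axis=0).round(4),len(q));return t
E
python3 -c "
from h import *
where();boardpose('wrist','w1')"
```

```text
t 5.15 jig mm [-124.8  -32.5] z 43.5 tool yaw in jig deg -0.12 down [-0.003 -0.001 -1.   ] F [-4.9 -0.6  3.8] M [-0.16  1.03 -0.01] q [ 0.38  0.56 -0.32  2.04  0.3   0.59 -1.66] open 0.0008
board ((-73.49182891845703, -35.888938903808594), (239.67315673828125, 125.26888275146484), 89.83150482177734) [[-0.1169 -0.1499]
 [-0.0119  0.079 ]] 133463
```

View pics/w1.png

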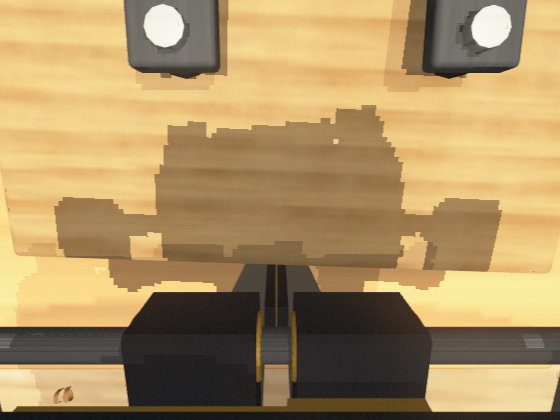

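The wrist close-up shows the fingers against the board's front edge (row ~265), with the board still square-ish and about 5 mm short of the fence. I'll keep pushing.

>>> step_arm(dp=[[0.015,0,0],[0.03,0,0],[0.04,0,0],[0.05,0,0],[0.06,0,0],[0.06,0,0]], angular=[[0,0,0],[0,0,0],[0,0,0],[0,0,0],[0,0,0],[0,0,0]], hand=[0,0,0,0,0,0])

```text
clock: 5.8
position: [0.5096, -0.0966, 0.0428]
orientation: [3.138, 0.078, -0.028]
wrist_force: [-21.9, -2.9, 18.9]
opening: 0.0004
gripper_force: 11.4
```

```bash
python3 -c "
from h import *
where();boardpose('top')"
```

```text
t 5.8 jig mm [-120.   -33.8] z 42.8 tool yaw in jig deg -0.21 down [-0.018 -0.003 -1.   ] F [-21.9  -2.9  18.9] M [-0.75  4.62 -0.17] q [ 0.37  0.57 -0.31  2.01  0.3   0.62 -1.66] open 0.0004
board ((-54.08705520629883, -41.29454803466797), (238.04660034179688, 115.54634857177734), 88.65689086914062) [[-0.1116 -0.1592]
 [-0.0028  0.078 ]] 1757
```

>>> step_arm(dp=[[-0.18,0,-0.02],[-0.18,0,-0.02],[-0.18,0.75,-0.02],[-0.18,0.75,-0.02],[-0.18,0.75,-0.02],[-0.18,0.75,-0.02],[-0.18,0.75,-0.02],[0.34,0.75,-0.02],[0.34,0.75,-0.02],[0.34,0.75,-0.02],[0.34,0.75,-0.02]], angular=[[0,0,0],[0,0,0],[0,0,0],[0,0,0],[0,0,0],[0,0,0],[0,0,0],[0,0,0],[0,0,0],[0,0,0],[0,0,0]], hand=[0,0,0,0,0,0,0,0,0,0,0])

```text
clock: 6.95
position: [0.5955, -0.2376, 0.0473]
orientation: [-3.139, -0.089, -0.001]
wrist_force: [-0.6, 0.3, -0.2]
opening: 0.0004
gripper_force: 0.0
```

```bash
python3 -c "
from h import *
where();boardpose('top')"
```

```text
t 6.95 jig mm [ -41.8 -179.1] z 47.3 tool yaw in jig deg 0.18 down [ 0.001  0.001 -1.   ] F [-0.6  0.3 -0.2] M [0.04 0.04 0.04] q [ 0.55  0.71 -0.31  1.72  0.29  0.76 -1.41] open 0.0004
board ((-54.07259750366211, -41.15650177001953), (237.6536102294922, 115.60650634765625), 88.67679595947266) [[-0.1136 -0.1579]
 [-0.0032  0.0779]] 2578
```

>>> step_arm(dp=[[0,-0.025,0],[0,-0.05,0],[0,-0.07,0],[0,-0.09,0],[0,-0.11,0],[0,-0.13,0],[0,-0.15,0],[0,-0.17,0],[0,-0.19,0],[0,-0.2,0],[0,-0.21,0],[0,-0.21,0]], angular=[[0,0,0],[0,0,0],[0,0,0],[0,0,0],[0,0,0],[0,0,0],[0,0,0],[0,0,0],[0,0,0],[0,0,0],[0,0,0],[0,0,0]], hand=[0,0,0,0,0,0,0,0,0,0,0,0])

```text
clock: 8.2
position: [0.5917, -0.1985, 0.0476]
orientation: [-3.14, -0.082, -0.0]
wrist_force: [-0.4, -0.8, 0.3]
opening: 0.0006
gripper_force: 0.6
```

```bash
python3 -c "
from h import *
where();boardpose('top')"
```

```text
t 8.2 jig mm [ -43.5 -139.9] z 47.6 tool yaw in jig deg -0.06 down [ 0.  0. -1.] F [-0.4 -0.8  0.3] M [-0.25  0.    0.05] q [ 0.5   0.68 -0.31  1.77  0.29  0.74 -1.48] open 0.0006
board ((-55.981163024902344, -6.3670654296875), (119.00568389892578, 238.88836669921875), 0.57649827003479) [[-0.1152 -0.124 ]
 [-0.006   0.1118]] 2436
```

>>> step_arm(dp=[[0,-0.015,0],[0,-0.03,0],[0,-0.04,0],[0,-0.05,0],[0,-0.06,0],[0,-0.06,0]], angular=[[0,0,0],[0,0,0],[0,0,0],[0,0,0],[0,0,0],[0,0,0]], hand=[0,0,0,0,0,0])

```text
clock: 8.85
position: [0.5899, -0.1935, 0.0477]
orientation: [3.133, 0.076, -0.002]
wrist_force: [-0.4, -13.9, 0.2]
opening: 0.0007
gripper_force: 6.9
```

```bash
python3 -c "
from h import *
where();boardpose('top')"
```

```text
t 8.85 jig mm [ -44.9 -134.8] z 47.7 tool yaw in jig deg -0.29 down [-0.001 -0.007 -1.   ] F [ -0.4 -13.9   0.2] M [-3.03  0.25  0.07] q [ 0.48  0.68 -0.3   1.78  0.3   0.73 -1.5 ] open 0.0007
board ((-56.79362106323242, -1.7826461791992188), (119.27360534667969, 240.02532958984375), 0.31348559260368347) [[-0.1163 -0.1191]
 [-0.008   0.1171]] 2411
```

>>> step_arm(dp=[[0,0.2,0],[0,0.25,0],[-0.53,0.25,0],[-0.53,0.25,0],[-0.53,0.25,0],[-0.53,0.25,0],[-0.53,-0.6,0],[-0.53,-0.6,0],[-0.53,-0.6,0],[-0.53,-0.6,0],[-0.53,-0.6,0]], angular=[[0,0,0],[0,0,0],[0,0,0],[0,0,0],[0,0,0],[0,0,0],[0,0,0],[0,0,0],[0,0,0],[0,0,0],[0,0,0]], hand=[0,0,0,0,0,0,0,0,0,0,0])

```text
clock: 10.0
position: [0.4808, -0.067, 0.0481]
orientation: [-3.138, -0.095, -0.003]
wrist_force: [0.4, -0.4, 0.3]
opening: 0.0005
gripper_force: 0.0
```

>>> step_arm(dp=[[0.04,0,0],[0.07,0,0],[0.1,0,0],[0.12,0,0],[0.135,0,0],[0.15,0,0],[0.16,0,0],[0.165,0,0],[0.165,0,0]], angular=[[0,0,0],[0,0,0],[0,0,0],[0,0,0],[0,0,0],[0,0,0],[0,0,0],[0,0,0],[0,0,0]], hand=[0,0,0,0,0,0,0,0,0])

```text
clock: 10.9
position: [0.509, -0.0721, 0.047]
orientation: [3.139, 0.08, -0.01]
wrist_force: [-6.3, -1.8, 4.4]
opening: 0.0003
gripper_force: 3.1
```

```bash
python3 -c "
from h import *
where();boardpose('top')"
```

```text
t 10.9 jig mm [-119.2   -9.2] z 47.0 tool yaw in jig deg -0.16 down [-0.006 -0.001 -1.   ] F [-6.3 -1.8  4.4] M [-0.41  1.3   0.07] q [ 0.33  0.55 -0.32  2.03  0.3   0.61 -1.71] open 0.0003
board ((-57.73656463623047, -1.9637680053710938), (109.98001098632812, 240.2249298095703), 0.6927570700645447) [[-0.113  -0.1212]
 [-0.0035  0.117 ]] 1706
```

Now I'll press a little more, back off, and rise to 0.4 m for a check while turning the tool counter-clockwise for the knobs.

>>> step_arm(dp=[[0.02,0,0],[0.03,0,0],[0.03,0,0],[-0.1,0,0],[-0.1,0,0]], angular=[[0,0,0],[0,0,0],[0,0,0],[0,0,0],[0,0,0]], hand=[0,0,0,0,0])

```text
clock: 11.45
position: [0.4885, -0.0725, 0.0471]
orientation: [3.14, 0.08, -0.006]
wrist_force: [0.3, 0.4, -0.6]
opening: 0.0
gripper_force: 0.0
```

>>> step_arm(dp=[[0,0,-1],[0,0,-1],[0,0,-1],[0,0,-1],[0,0,-1]], angular=[[0,0,0],[0,0,0],[0,0,0],[0,0,0],[0,0,0]], hand=[0,0,0,0,0])

```text
clock: 11.95
position: [0.4965, -0.0723, 0.2546]
orientation: [3.137, 0.081, 0.022]
wrist_force: [-0.4, -0.2, 0.2]
opening: 0.0004
gripper_force: 0.0
```

>>> step_arm(dp=[[0.3,0,-0.7],[0.3,0,-0.7],[0.3,0,-0.7],[0.3,0,-0.7],[0.3,0,-0.7]], angular=[[0,0,0],[0,0,0],[0,0,0],[0,0,0],[0,0,0]], hand=[0,0,0,0,0])

```text
clock: 12.45
position: [0.5526, -0.0688, 0.3877]
orientation: [3.14, 0.082, 0.002]
wrist_force: [-0.0, -0.3, -0.9]
opening: 0.0003
gripper_force: 0.0
```

```bash
cat > m.py <<'E'
from h import *
where();t=boardpose('wrist')
h,P,hub=look(t);print(((hub-O)@RJ).round(4))
J=lambda q:(q-O)@RJ
for i in range(len(hub)):
    d=np.linalg.norm(P[...,:2]-hub[i],axis=-1)
    a=J(P[(d<.045)&(P[...,2]>.093)][:,:2]);a=a-a.mean(0);w,V=np.linalg.eigh(a.T@a);e=V[:,1]*np.sign(V[1,1]);print("knob",i,len(a),"cw rad",np.arctan2(e[0],e[1]))
m=(P[...,2]>.036)&(P[...,2]<.045);q=J(P[m][:,:2]);s=q[(abs(q[:,1])<.19)&(q[:,0]>-.012)&(q[:,0]<.03)];print("fence",np.percentile(s[:,0],[1,5,50,95,99]).round(4))
s=q[(q[:,0]<-.02)&(q[:,0]>-.09)&(q[:,1]>.1)];print("stop y",np.percentile(s[:,1],[2,10,50,90,98]).round(4))
save(t,"m%05d"%(1000*monitor.state()["clock"]))
E
python3 m.py; ls pics
```

```text
t 12.45 jig mm [-75.6  -8.3] z 387.7 tool yaw in jig deg -0.07 down [ 0.001  0.    -1.   ] F [-0.  -0.3 -0.9] M [0.02 0.05 0.01] q [ 0.43  0.23 -0.44  1.61  0.1   1.32 -1.54] open 0.0003
board ((-55.669639587402344, -0.7985992431640625), (109.87873840332031, 237.8232879638672), 0.42355793714523315) [[-0.1093 -0.1179]
 [-0.0017  0.1169]] 11334
[[ 0.0352  0.0948]
 [ 0.0351  0.0001]
 [ 0.0351 -0.0949]]
knob 0 912 cw rad 0.23379969032410622
knob 1 886 cw rad 0.2936074907458675
knob 2 910 cw rad 0.5277384183828375
fence [-0.0096  0.0009  0.0089  0.017   0.0172]
stop y [0.1234 0.1249 0.1325 0.1402 0.142 ]
m12500.png
scene0.png
top0.png
topc.png
w0.png
w1.png
```

Run:
```python
import cv2
a=cv2.imread("pics/m12500.png")[0:280,120:440];cv2.imwrite("pics/mc.png",cv2.resize(a,None,fx=2,fy=2,interpolation=cv2.INTER_CUBIC))
```

```text
(no output)
```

View pics/mc.png

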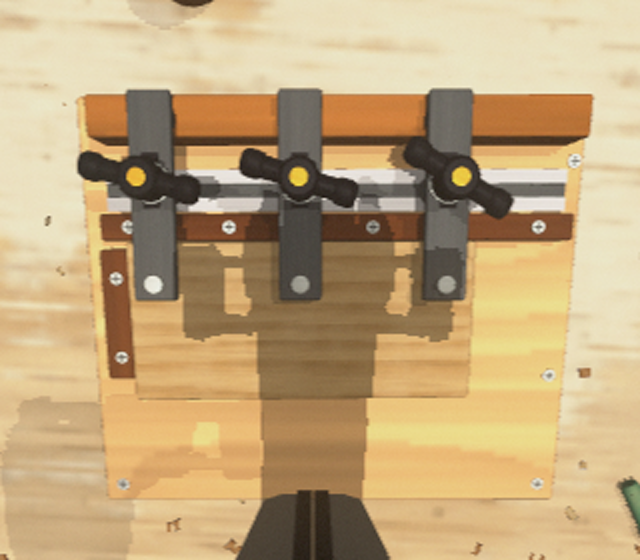

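The board sits against both the fence and the end stop with no visible gaps. Next is the middle knob: move over it and turn the tool counter-clockwise by 163°.

>>> step_arm(dp=[[0.55,-0.04,0.8],[0.55,-0.04,0.8],[0.55,-0.04,0.8],[0.55,-0.04,0.8],[0.55,-0.04,0.8]], angular=[[0,0,-1],[0,0,-1],[0,0,-1],[0,0,-1],[0,0,-1]], hand=[0.86,0.86,0.86,0.86,0.86])

```text
clock: 13.0
position: [0.658, -0.0547, 0.2172]
orientation: [-3.004, -0.893, 0.022]
wrist_force: [-0.9, 0.7, -0.2]
opening: 0.0383
gripper_force: 0.0
```

>>> step_arm(dp=[[0,0,0],[0,0,0],[0,0,0],[0,0,0]], angular=[[0,0,-1],[0,0,-1],[0,0,-1],[0,0,-1]], hand=[0.86,0.86,0.86,0.86])

```text
clock: 13.4
position: [0.6599, -0.0554, 0.2277]
orientation: [-2.676, -1.646, 0.002]
wrist_force: [0.7, -0.4, 0.3]
opening: 0.0707
gripper_force: 0.0
```

>>> step_arm(dp=[[0,0,0],[0,0,0],[0,0,0],[0,0,0]], angular=[[0,0,-1],[0,0,-1],[0,0,-1],[0,0,-1]], hand=[0.86,0.86,0.86,0.86])

```text
clock: 13.8
position: [0.6599, -0.0555, 0.2278]
orientation: [-2.159, -2.282, 0.002]
wrist_force: [0.2, 0.2, 0.3]
opening: 0.0792
gripper_force: 0.0
```

>>> step_arm(dp=[[0,0,0],[0,0,0],[0,0,0],[0,0,0]], angular=[[0,0,-1],[0,0,-1],[0,0,-1],[0,0,-1]], hand=[0.86,0.86,0.86,0.86])

```text
clock: 14.2
position: [0.6599, -0.0555, 0.2278]
orientation: [-1.494, -2.763, 0.002]
wrist_force: [-0.4, -0.1, -1.2]
opening: 0.0792
gripper_force: 0.0
```

>>> step_arm(dp=[[0,0,0],[0,0,0],[0,0,0],[0,0,0]], angular=[[0,0,-1],[0,0,-1],[0,0,-1],[0,0,-1]], hand=[0.86,0.86,0.86,0.86])

```text
clock: 14.6
position: [0.66, -0.0555, 0.2277]
orientation: [-0.728, -3.056, 0.002]
wrist_force: [0.4, -0.9, -0.9]
opening: 0.0792
gripper_force: 0.0
```

>>> step_arm(dp=[[0,0,0],[0,0,0],[0,0,0],[0,0,0]], angular=[[0,0,-0.44],[0,0,-0.44],[0,0,-0.44],[0,0,-0.44]], hand=[0.86,0.86,0.86,0.86])

```text
clock: 15.0
position: [0.6605, -0.0554, 0.2277]
orientation: [-0.382, -3.118, 0.002]
wrist_force: [-0.0, 0.7, 0.1]
opening: 0.0791
gripper_force: 0.0
```

```bash
python3 -c "
from h import *
where()"
```

```text
t 15.0 jig mm [32.9 -0.7] z 227.7 tool yaw in jig deg 162.98 down [-0.001 -0.001 -1.   ] F [-0.   0.7  0.1] M [ 0.06 -0.1  -0.08] q [ 0.66  0.72 -0.99  1.53  0.62  1.23  0.91] open 0.0791
```

>>> step_arm(dp=[[-0.009,0.007,0.25],[-0.009,0.007,0.45],[-0.009,0.007,0.61],[-0.009,0.007,0.61],[-0.009,0.007,0.61],[-0.009,0.007,0.61]], angular=[[0,0,0],[0,0,0],[0,0,0],[0,0,0],[0,0,0],[0,0,0]], hand=[0.86,0.86,0.86,0.86,0.86,0.86], force=30)

```text
clock: 15.6
position: [0.6646, -0.0538, 0.1081]
orientation: [0.378, 3.115, 0.001]
wrist_force: [-0.7, 0.0, 0.1]
opening: 0.079
gripper_force: 0.0
```

```bash
python3 -c "
from h import *
where()"
```

```text
t 15.6 jig mm [37.1  0.7] z 108.1 tool yaw in jig deg 163.09 down [ 0.003 -0.    -1.   ] F [-0.7  0.   0.1] M [ 0.01 -0.16  0.03] q [ 0.61  0.84 -0.9   1.61  0.73  1.06  0.83] open 0.079
```

>>> step_arm(dp=[[0,0,0],[0,0,0]], angular=[[0,0,0],[0,0,0]], hand=[0.86,0.86])

```text
clock: 15.8
position: [0.664, -0.0542, 0.1072]
orientation: [0.378, 3.116, -0.0]
wrist_force: [0.7, 0.2, 0.5]
opening: 0.0794
gripper_force: 0.0
```

```bash
python3 -c "
from h import *
where()"
```

```text
t 15.8 jig mm [36.5  0.3] z 107.2 tool yaw in jig deg 163.1 down [ 0.002 -0.    -1.   ] F [0.7 0.2 0.5] M [-0.02 -0.15 -0.03] q [ 0.61  0.84 -0.9   1.61  0.73  1.06  0.83] open 0.0794
```

Within about 1.5 mm. I'll trim that, close on the bar ends, and try the first 30°.

>>> step_arm(dp=[[0.006,-0.002,0.005],[0.006,-0.002,0.005],[0.006,-0.002,0.005],[0.006,-0.002,0.005]], angular=[[0,0,0],[0,0,0],[0,0,0],[0,0,0]], hand=[0.6,0.6,0.6,0.6], force=30)

```text
clock: 16.2
position: [0.6626, -0.0542, 0.1054]
orientation: [0.378, 3.117, 0.0]
wrist_force: [1.1, 0.3, 5.6]
opening: 0.0713
gripper_force: 30.0
```

>>> step_arm(dp=[[0,0,0],[0,0,0],[0,0,0],[0,0,0],[0,0,0]], angular=[[0,0,0.25],[0,0,0.5],[0,0,0.75],[0,0,1],[0,0,1]], hand=[0.6,0.6,0.6,0.6,0.6])

```text
clock: 16.7
position: [0.663, -0.0532, 0.105]
orientation: [1.171, 2.913, 0.003]
wrist_force: [4.1, 2.4, 1.4]
opening: 0.0716
gripper_force: 30.0
```

Run:
```python
from h import *
where();t=cams.read_camera("wrist");save(t,"k1")
```

```text
t 16.7 jig mm [35.6  1.4] z 105.0 tool yaw in jig deg 133.14 down [ 0.003  0.001 -1.   ] F [4.1 2.4 1.4] M [ 0.6  -0.97 -0.05] q [ 0.55  0.79 -0.79  1.62  0.64  1.    0.36] open 0.0716
```

View pics/k1.png

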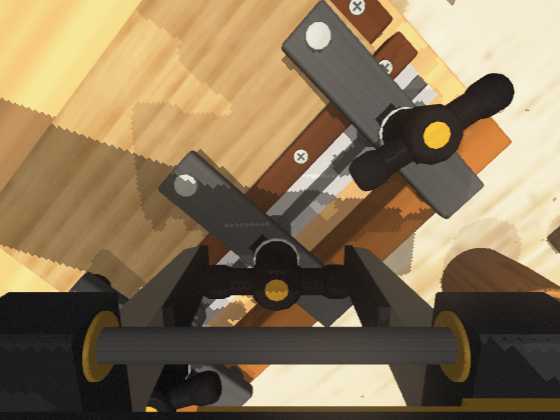

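The picture shows the pads on the bar's ends at px (210,285) and (350,285), with the bar following the gripper. I'll go on turning.

>>> step_arm(dp=[[0,0,0.001],[0,0,0.002],[0,0,0.003],[0,0,0.003],[0,0,0.003]], angular=[[0,0,0.28],[0,0,0.55],[0,0,0.8],[0,0,1],[0,0,1]], hand=[0.6,0.6,0.6,0.6,0.6])

```text
clock: 17.25
position: [0.664, -0.0526, 0.1046]
orientation: [1.883, 2.512, 0.007]
wrist_force: [5.9, 3.7, -0.5]
opening: 0.0711
gripper_force: 30.0
```

>>> step_arm(dp=[[0,0,0.001],[0,0,0.002],[0,0,0.003],[0,0,0.003],[0,0,0.003]], angular=[[0,0,0.28],[0,0,0.55],[0,0,0.8],[0,0,1],[0,0,1]], hand=[0.6,0.6,0.6,0.6,0.6])

```text
clock: 17.75
position: [0.665, -0.0527, 0.1041]
orientation: [2.469, 1.939, 0.01]
wrist_force: [8.6, 3.4, -1.3]
opening: 0.0715
gripper_force: 30.0
```

```bash
python3 -c "
from h import *
where()"
```

```text
t 17.75 jig mm [37.5  1.8] z 104.1 tool yaw in jig deg 73.24 down [ 0.007  0.002 -1.   ] F [ 8.6  3.4 -1.3] M [ 0.71 -2.13 -0.06] q [ 0.41  0.72 -0.56  1.63  0.45  0.92 -0.55] open 0.0715
```

>>> step_arm(dp=[[-0.012,-0.01,0.001],[-0.012,-0.01,0.002],[-0.012,-0.01,0.003],[-0.012,-0.01,0.003],[-0.012,-0.01,0.003]], angular=[[0,0,0.28],[0,0,0.55],[0,0,0.8],[0,0,1],[0,0,1]], hand=[0.6,0.6,0.6,0.6,0.6])

```text
clock: 18.25
position: [0.6655, -0.0534, 0.1038]
orientation: [2.886, 1.235, 0.022]
wrist_force: [17.7, 5.8, -6.3]
opening: 0.0715
gripper_force: 30.0
```

>>> step_arm(dp=[[0,0,0.001],[0,0,0.002],[0,0,0.003],[0,0,0.003],[0,0,0.003]], angular=[[0,0,0.28],[0,0,0.55],[0,0,0.8],[0,0,1],[0,0,1]], hand=[0.6,0.6,0.6,0.6,0.6])

```text
clock: 18.75
position: [0.666, -0.0543, 0.1035]
orientation: [-3.109, -0.446, -0.023]
wrist_force: [17.3, 3.8, -7.0]
opening: 0.0712
gripper_force: 30.0
```

```bash
python3 -c "
from h import *
where()"
```

```text
t 18.75 jig mm [38.5  0.1] z 103.5 tool yaw in jig deg 13.25 down [ 0.015  0.002 -1.   ] F [17.3  3.8 -7. ] M [ 0.77 -4.   -0.05] q [ 0.26  0.66 -0.32  1.64  0.25  0.86 -1.45] open 0.0712
```

>>> step_arm(dp=[[0.012,0.004,0.001],[0.012,0.004,0.002],[0.012,0.004,0.003],[0.012,0.004,0.003],[0.012,0.004,0.003]], angular=[[0,0,0.28],[0,0,0.55],[0,0,0.8],[0,0,1],[0,0,1]], hand=[0.6,0.6,0.6,0.6,0.6])

```text
clock: 19.25
position: [0.6664, -0.0552, 0.103]
orientation: [-3.117, 0.375, -0.015]
wrist_force: [10.8, 2.4, 0.1]
opening: 0.0712
gripper_force: 30.0
```

>>> step_arm(dp=[[0,0,0],[0,0,0],[0,0,0.002],[0,0,0.002],[0,0,0.002]], angular=[[0,0,0.15],[0,0,0.3],[0,0,0.4],[0,0,0.45],[0,0,0.45]], hand=[0.6,0.6,0.6,0.6,0.6])

```text
clock: 19.75
position: [0.666, -0.0556, 0.1028]
orientation: [-3.054, 0.731, -0.013]
wrist_force: [8.4, 1.9, 2.2]
opening: 0.0715
gripper_force: 30.0
```

```bash
python3 -c "
from h import *
where()"
```

```text
t 19.75 jig mm [38.4 -1.2] z 102.8 tool yaw in jig deg -29.98 down [ 0.009 -0.    -1.   ] F [8.4 1.9 2.2] M [ 0.33 -2.11  0.95] q [ 0.13  0.64 -0.13  1.65  0.11  0.85 -2.09] open 0.0715
```

The stop is reached (moment 0.95 N m, turned past 206°). I'll release, rise, and go to the right knob while turning back.

>>> step_arm(dp=[[0,0,0],[0,0,0],[0,0,-0.15],[0,0,-0.3],[0,0,-0.45],[0,0,-0.5],[0.228,0.412,-0.5],[0.228,0.412,-0.5],[0.228,0.412,-0.5],[0.228,0.412,-0.5],[0.228,0.412,-0.5]], angular=[[0,0,0],[0,0,0],[0,0,0],[0,0,0],[0,0,0],[0,0,0],[0,0,-0.28],[0,0,-0.56],[0,0,-0.84],[0,0,-1],[0,0,-1]], hand=[0.86,0.86,0.86,0.86,0.86,0.86,0.86,0.86,0.86,0.86,0.86])

```text
clock: 20.85
position: [0.6633, -0.1512, 0.1992]
orientation: [-3.14, -0.073, 0.006]
wrist_force: [0.1, 1.3, -0.3]
opening: 0.0792
gripper_force: 0.0
```

>>> step_arm(dp=[[0,0,0],[0,0,0],[0,0,0],[0,0,0]], angular=[[0,0,-1],[0,0,-1],[0,0,-1],[0,0,-1]], hand=[0.86,0.86,0.86,0.86])

```text
clock: 21.25
position: [0.6639, -0.15, 0.1999]
orientation: [-3.012, -0.889, 0.004]
wrist_force: [0.0, 0.1, -0.6]
opening: 0.0792
gripper_force: 0.0
```

>>> step_arm(dp=[[0,0,0],[0,0,0],[0,0,0],[0,0,0]], angular=[[0,0,-1],[0,0,-1],[0,0,-1],[0,0,-1]], hand=[0.86,0.86,0.86,0.86])

```text
clock: 21.65
position: [0.6639, -0.1501, 0.1999]
orientation: [-2.679, -1.638, 0.003]
wrist_force: [0.2, 0.4, 0.3]
opening: 0.0793
gripper_force: 0.0
```

>>> step_arm(dp=[[0,0,0],[0,0,0],[0,0,0],[0,0,0]], angular=[[0,0,-1],[0,0,-1],[0,0,-1],[0,0,-1]], hand=[0.86,0.86,0.86,0.86])

```text
clock: 22.05
position: [0.6639, -0.1501, 0.1999]
orientation: [-2.164, -2.275, 0.002]
wrist_force: [-0.5, -0.4, 0.5]
opening: 0.0787
gripper_force: 0.0
```

>>> step_arm(dp=[[0,0,0],[0,0,0],[0,0,0],[0,0,0]], angular=[[0,0,-1],[0,0,-1],[0,0,-1],[0,0,-1]], hand=[0.86,0.86,0.86,0.86])

```text
clock: 22.45
position: [0.664, -0.1501, 0.1999]
orientation: [-1.501, -2.757, 0.001]
wrist_force: [-0.4, 0.1, 0.8]
opening: 0.0792
gripper_force: 0.0
```

>>> step_arm(dp=[[0,0,0],[0,0,0],[0,0,0],[0,0,0],[0,0,0]], angular=[[0,0,-1],[0,0,-1],[0,0,-1],[0,0,-1],[0,0,-1]], hand=[0.86,0.86,0.86,0.86,0.86])

```text
clock: 22.95
position: [0.664, -0.1502, 0.1998]
orientation: [-0.742, -3.05, -0.0]
wrist_force: [-0.0, -0.7, 0.2]
opening: 0.0789
gripper_force: 0.0
```

```bash
python3 -c "
from h import *
where()"
```

```text
t 22.95 jig mm [ 31.3 -95.5] z 199.8 tool yaw in jig deg 149.57 down [-0.002  0.001 -1.   ] F [-0.  -0.7  0.2] M [-0.01 -0.13 -0.  ] q [ 0.7   0.71 -0.82  1.51  0.54  1.16  0.88] open 0.0789
```

>>> step_arm(dp=[[-0.016,0.01,0.15],[-0.016,0.01,0.3],[-0.016,0.01,0.45],[-0.016,0.01,0.465],[-0.016,0.01,0.465],[-0.016,0.01,0.465],[-0.016,0.01,0.465]], angular=[[0,0,0],[0,0,0],[0,0,0],[0,0,0],[0,0,0],[0,0,0],[0,0,0]], hand=[0.86,0.86,0.86,0.86,0.86,0.86,0.86])

```text
clock: 23.65
position: [0.6695, -0.15, 0.1101]
orientation: [0.742, 3.05, 0.0]
wrist_force: [-0.0, 0.3, -0.8]
opening: 0.0791
gripper_force: 0.0
```

```bash
python3 -c "
from h import *
where()"
```

```text
t 23.65 jig mm [ 36.9 -95.6] z 110.1 tool yaw in jig deg 149.59 down [ 0.003 -0.001 -1.   ] F [-0.   0.3 -0.8] M [ 0.02 -0.11 -0.02] q [ 0.66  0.81 -0.76  1.56  0.62  1.03  0.82] open 0.0791
```

>>> step_arm(dp=[[0,0,0.02],[0,0,0.02],[0,0,0.02],[0,0,0.02]], angular=[[0,0,0],[0,0,0],[0,0,0],[0,0,0]], hand=[0.86,0.6,0.6,0.6], force=30)

```text
clock: 24.05
position: [0.669, -0.1494, 0.1046]
orientation: [0.741, 3.052, 0.002]
wrist_force: [2.0, 1.5, 0.6]
opening: 0.0713
gripper_force: 30.0
```

>>> step_arm(dp=[[0,0,0.001],[0,0,0.002],[0,0,0.003],[0,0,0.003],[0,0,0.003]], angular=[[0,0,0.28],[0,0,0.55],[0,0,0.8],[0,0,1],[0,0,1]], hand=[0.6,0.6,0.6,0.6,0.6])

```text
clock: 24.55
position: [0.6693, -0.1491, 0.1041]
orientation: [1.505, 2.756, 0.002]
wrist_force: [2.7, 2.1, -0.1]
opening: 0.0713
gripper_force: 30.0
```

>>> step_arm(dp=[[0,0,0.001],[0,0,0.002],[0,0,0.003],[0,0,0.003],[0,0,0.003]], angular=[[0,0,0.28],[0,0,0.55],[0,0,0.8],[0,0,1],[0,0,1]], hand=[0.6,0.6,0.6,0.6,0.6])

```text
clock: 25.05
position: [0.6696, -0.149, 0.1035]
orientation: [2.165, 2.275, 0.003]
wrist_force: [3.1, 2.1, 0.5]
opening: 0.0716
gripper_force: 30.0
```

```bash
python3 -c "
from h import *
where()"
```

```text
t 25.05 jig mm [ 37.  -94.6] z 103.5 tool yaw in jig deg 89.77 down [ 0.002  0.001 -1.   ] F [3.1 2.1 0.5] M [ 0.7  -0.83 -0.13] q [ 0.52  0.74 -0.53  1.57  0.43  0.95 -0.09] open 0.0716
```

Low forces, so the centring is good. Continuing the turn.

>>> step_arm(dp=[[0,0,0.001],[0,0,0.002],[0,0,0.002],[0,0,0.002],[0,0,0.002]], angular=[[0,0,0.28],[0,0,0.55],[0,0,0.8],[0,0,1],[0,0,1]], hand=[0.6,0.6,0.6,0.6,0.6])

```text
clock: 25.55
position: [0.6699, -0.149, 0.1031]
orientation: [2.68, 1.638, 0.004]
wrist_force: [4.7, 3.0, -0.2]
opening: 0.0711
gripper_force: 30.0
```

>>> step_arm(dp=[[0,0,0.001],[0,0,0.002],[0,0,0.002],[0,0,0.002],[0,0,0.002]], angular=[[0,0,0.28],[0,0,0.55],[0,0,0.8],[0,0,1],[0,0,1]], hand=[0.6,0.6,0.6,0.6,0.6])

```text
clock: 26.05
position: [0.6701, -0.1492, 0.1027]
orientation: [3.013, 0.888, 0.005]
wrist_force: [4.1, 1.8, 0.7]
opening: 0.0714
gripper_force: 30.0
```

>>> step_arm(dp=[[0,0,0.001],[0,0,0.002],[0,0,0.002],[0,0,0.002],[0,0,0.002]], angular=[[0,0,0.28],[0,0,0.55],[0,0,0.8],[0,0,1],[0,0,1]], hand=[0.6,0.6,0.6,0.6,0.6])

```text
clock: 26.55
position: [0.6703, -0.1495, 0.1024]
orientation: [-3.14, -0.078, -0.006]
wrist_force: [6.8, 2.8, 0.4]
opening: 0.0718
gripper_force: 30.0
```

>>> step_arm(dp=[[0,0,0.001],[0,0,0.002],[0,0,0.002],[0,0,0.002],[0,0,0.002]], angular=[[0,0,0.28],[0,0,0.55],[0,0,0.8],[0,0,1],[0,0,1]], hand=[0.6,0.6,0.6,0.6,0.6])

```text
clock: 27.05
position: [0.67, -0.1496, 0.1021]
orientation: [3.055, -0.731, 0.004]
wrist_force: [4.6, 0.7, 1.5]
opening: 0.0717
gripper_force: 30.0
```

```bash
python3 -c "
from h import *
where()"
```

```text
t 27.05 jig mm [ 37.4 -95.3] z 102.1 tool yaw in jig deg -29.97 down [ 0.003 -0.001 -1.   ] F [4.6 0.7 1.5] M [ 0.44 -1.18  1.05] q [ 0.19  0.67 -0.03  1.6   0.02  0.87 -1.89] open 0.0717
```

The right knob is also at its stop (moment 1.05 N m). Now the left knob.

>>> step_arm(dp=[[0,0,0],[0,0,0],[0,0,-0.15],[0,0,-0.3],[0,0,-0.45],[0,0,-0.5],[-0.478,-0.82,-0.5],[-0.478,-0.82,-0.5],[-0.478,-0.82,-0.5],[-0.478,-0.82,-0.5],[-0.478,-0.82,-0.5],[-0.478,-0.82,-0.5]], angular=[[0,0,0],[0,0,0],[0,0,0],[0,0,0],[0,0,0],[0,0,0],[0,0,-0.28],[0,0,-0.56],[0,0,-0.84],[0,0,-1],[0,0,-1],[0,0,-1]], hand=[0.86,0.86,0.86,0.86,0.86,0.86,0.86,0.86,0.86,0.86,0.86,0.86])

```text
clock: 28.25
position: [0.6578, 0.0398, 0.1999]
orientation: [3.14, 0.076, -0.004]
wrist_force: [-0.2, -0.0, -0.0]
opening: 0.0791
gripper_force: 0.0
```

>>> step_arm(dp=[[0,0,0],[0,0,0],[0,0,0],[0,0,0]], angular=[[0,0,-1],[0,0,-1],[0,0,-1],[0,0,-1]], hand=[0.86,0.86,0.86,0.86])

```text
clock: 28.65
position: [0.6585, 0.036, 0.2002]
orientation: [3.013, 0.885, -0.004]
wrist_force: [-0.4, 0.9, -0.8]
opening: 0.0789
gripper_force: 0.0
```

>>> step_arm(dp=[[0,0,0],[0,0,0],[0,0,0],[0,0,0]], angular=[[0,0,-1],[0,0,-1],[0,0,-1],[0,0,-1]], hand=[0.86,0.86,0.86,0.86])

```text
clock: 29.05
position: [0.6585, 0.0359, 0.2002]
orientation: [2.682, 1.635, -0.004]
wrist_force: [1.1, -0.3, 0.2]
opening: 0.0792
gripper_force: 0.0
```

>>> step_arm(dp=[[0,0,0],[0,0,0],[0,0,0],[0,0,0]], angular=[[0,0,-1],[0,0,-1],[0,0,-1],[0,0,-1]], hand=[0.86,0.86,0.86,0.86])

```text
clock: 29.45
position: [0.6585, 0.0359, 0.2001]
orientation: [-2.168, -2.273, 0.004]
wrist_force: [-0.3, -0.8, -0.7]
opening: 0.0792
gripper_force: 0.0
```

>>> step_arm(dp=[[0,0,0],[0,0,0],[0,0,0],[0,0,0]], angular=[[0,0,-1],[0,0,-1],[0,0,-1],[0,0,-1]], hand=[0.86,0.86,0.86,0.86])

```text
clock: 29.85
position: [0.6585, 0.0359, 0.2]
orientation: [-1.505, -2.756, 0.004]
wrist_force: [-0.8, 0.4, 0.6]
opening: 0.0789
gripper_force: 0.0
```

>>> step_arm(dp=[[0,0,0],[0,0,0],[0,0,0],[0,0,0]], angular=[[0,0,-1],[0,0,-1],[0,0,-1],[0,0,-1]], hand=[0.86,0.86,0.86,0.86])

```text
clock: 30.25
position: [0.6585, 0.0359, 0.1999]
orientation: [-0.741, -3.051, 0.003]
wrist_force: [0.6, -0.6, 0.9]
opening: 0.0788
gripper_force: 0.0
```

>>> step_arm(dp=[[0,0,0],[0,0,0],[0,0,0],[0,0,0]], angular=[[0,0,-0.55],[0,0,-0.55],[0,0,-0.55],[0,0,-0.55]], hand=[0.86,0.86,0.86,0.86])

```text
clock: 30.65
position: [0.6586, 0.0372, 0.2004]
orientation: [-0.305, -3.125, 0.002]
wrist_force: [0.2, -0.2, 0.3]
opening: 0.0792
gripper_force: 0.0
```

```bash
python3 -c "
from h import *
where()"
```

```text
t 30.65 jig mm [36.  91.9] z 200.4 tool yaw in jig deg 165.77 down [-0.002 -0.001 -1.   ] F [ 0.2 -0.2  0.3] M [ 0.03 -0.11  0.02] q [ 0.44  0.67 -0.82  1.57  0.53  1.14  0.88] open 0.0792
```

>>> step_arm(dp=[[0.006,0.014,0.15],[0.006,0.014,0.3],[0.006,0.014,0.44],[0.006,0.014,0.44],[0.006,0.014,0.44],[0.006,0.014,0.44],[0.006,0.014,0.44]], angular=[[0,0,0],[0,0,0],[0,0,0],[0,0,0],[0,0,0],[0,0,0],[0,0,0]], hand=[0.86,0.86,0.86,0.86,0.86,0.86,0.86])

```text
clock: 31.35
position: [0.6592, 0.0426, 0.1152]
orientation: [0.297, 3.125, 0.0]
wrist_force: [-0.1, -1.0, 0.4]
opening: 0.0791
gripper_force: 0.0
```

```bash
python3 -c "
from h import *
where()"
```

```text
t 31.35 jig mm [36.8 97.3] z 115.2 tool yaw in jig deg 166.08 down [ 0.003  0.    -1.   ] F [-0.1 -1.   0.4] M [ 0.07 -0.09 -0.  ] q [ 0.4   0.76 -0.76  1.63  0.6   1.    0.82] open 0.0791
```

>>> step_arm(dp=[[-0.003,-0.011,0.03],[-0.003,-0.011,0.045],[-0.003,-0.011,0.045],[-0.003,-0.011,0.045],[-0.003,-0.011,0.045],[-0.003,-0.011,0.045]], angular=[[0,0,0],[0,0,0],[0,0,0],[0,0,0],[0,0,0],[0,0,0]], hand=[0.86,0.86,0.86,0.6,0.6,0.6], force=30)

```text
clock: 31.95
position: [0.6583, 0.0404, 0.1043]
orientation: [-0.296, -3.128, -0.0]
wrist_force: [0.2, 1.1, -1.0]
opening: 0.0718
gripper_force: 30.0
```

>>> step_arm(dp=[[0,0,0.001],[0,0,0.002],[0,0,0.003],[0,0,0.003],[0,0,0.003]], angular=[[0,0,0.28],[0,0,0.55],[0,0,0.8],[0,0,1],[0,0,1]], hand=[0.6,0.6,0.6,0.6,0.6])

```text
clock: 32.45
position: [0.6586, 0.0411, 0.1038]
orientation: [1.095, 2.944, 0.001]
wrist_force: [1.8, 1.9, -1.7]
opening: 0.0713
gripper_force: 30.0
```

>>> step_arm(dp=[[0,0,0.001],[0,0,0.002],[0,0,0.003],[0,0,0.003],[0,0,0.003]], angular=[[0,0,0.28],[0,0,0.55],[0,0,0.8],[0,0,1],[0,0,1]], hand=[0.6,0.6,0.6,0.6,0.6])

```text
clock: 32.95
position: [0.6592, 0.0415, 0.1034]
orientation: [1.816, 2.562, 0.004]
wrist_force: [3.3, 3.3, -3.8]
opening: 0.0712
gripper_force: 30.0
```

```bash
python3 -c "
from h import *
where()"
```

```text
t 32.95 jig mm [36.8 96.1] z 103.4 tool yaw in jig deg 106.28 down [ 0.002  0.001 -1.   ] F [ 3.3  3.3 -3.8] M [ 0.67 -0.91 -0.12] q [ 0.25  0.7  -0.52  1.64  0.42  0.91 -0.09] open 0.0712
```

>>> step_arm(dp=[[0,0,0.001],[0,0,0.001],[0,0,0.001],[0,0,0.001],[0,0,0.001]], angular=[[0,0,0.28],[0,0,0.55],[0,0,0.8],[0,0,1],[0,0,1]], hand=[0.6,0.6,0.6,0.6,0.6])

```text
clock: 33.45
position: [0.6598, 0.0415, 0.103]
orientation: [2.417, 2.006, 0.006]
wrist_force: [7.2, 4.2, -5.8]
opening: 0.0716
gripper_force: 30.0
```

>>> step_arm(dp=[[0,0,0.001],[0,0,0.002],[0,0,0.002],[0,0,0.002],[0,0,0.002]], angular=[[0,0,0.28],[0,0,0.55],[0,0,0.8],[0,0,1],[0,0,1]], hand=[0.6,0.6,0.6,0.6,0.6])

```text
clock: 33.95
position: [0.6604, 0.0412, 0.1025]
orientation: [2.854, 1.311, 0.007]
wrist_force: [6.7, 2.9, -6.2]
opening: 0.0713
gripper_force: 30.0
```

>>> step_arm(dp=[[0,0,0.001],[0,0,0.002],[0,0,0.002],[0,0,0.002],[0,0,0.002]], angular=[[0,0,0.28],[0,0,0.55],[0,0,0.8],[0,0,1],[0,0,1]], hand=[0.6,0.6,0.6,0.6,0.6])

```text
clock: 34.45
position: [0.6608, 0.0407, 0.1022]
orientation: [3.097, 0.528, 0.008]
wrist_force: [9.0, 0.7, -7.8]
opening: 0.0716
gripper_force: 30.0
```

>>> step_arm(dp=[[0,0,0.001],[0,0,0.002],[0,0,0.002],[0,0,0.002],[0,0,0.002]], angular=[[0,0,0.28],[0,0,0.55],[0,0,0.8],[0,0,1],[0,0,1]], hand=[0.6,0.6,0.6,0.6,0.6])

```text
clock: 34.95
position: [0.6608, 0.04, 0.1019]
orientation: [-3.128, 0.293, -0.008]
wrist_force: [8.1, 0.4, -6.0]
opening: 0.0712
gripper_force: 30.0
```

>>> step_arm(dp=[[0,0,0],[0,0,0],[0,0,0],[0,0,0]], angular=[[0,0,0.25],[0,0,0.45],[0,0,0.55],[0,0,0.55]], hand=[0.6,0.6,0.6,0.6])

```text
clock: 35.35
position: [0.6605, 0.0398, 0.1017]
orientation: [3.055, -0.731, 0.007]
wrist_force: [8.3, -0.9, -6.1]
opening: 0.0717
gripper_force: 30.0
```

```bash
python3 -c "
from h import *
where()"
```

```text
t 35.35 jig mm [38.  94.4] z 101.7 tool yaw in jig deg -29.97 down [ 0.004 -0.002 -1.   ] F [ 8.3 -0.9 -6.1] M [ 0.01 -1.75  0.96] q [-0.15  0.63  0.05  1.67 -0.04  0.84 -2.12] open 0.0717
```

The stop is reached. I'll release, rise, and back off for a check of the whole jig, restoring the yaw to 0 for the view.

>>> step_arm(dp=[[0,0,0],[0,0,0],[0,0,-0.15],[0,0,-0.3],[0,0,-0.5],[0,0,-0.7],[-0.2,0.6,-1],[-0.2,0.6,-1],[-0.2,0.6,-1],[-0.2,0.6,-1],[-0.2,0.6,-1]], angular=[[0,0,0],[0,0,0],[0,0,0],[0,0,0],[0,0,0],[0,0,0],[0,0,-0.28],[0,0,-0.56],[0,0,-0.84],[0,0,-1],[0,0,-1]], hand=[0.86,0.86,0.86,0.86,0.86,0.86,0.86,0.86,0.86,0.86,0.86])

```text
clock: 36.45
position: [0.567, -0.0492, 0.3029]
orientation: [3.141, 0.073, 0.002]
wrist_force: [0.1, 1.2, -0.1]
opening: 0.0791
gripper_force: 0.0
```

>>> step_arm(dp=[[-0.2,0,-0.5],[-0.2,0,-0.5],[-0.2,0,-0.5],[-0.2,0,-0.5],[-0.2,0,-0.5]], angular=[[0,0,0],[0,0,0],[0,0,0],[0,0,0],[0,0,0]], hand=[0.5,0.5,0.5,0.5,0.5])

```text
clock: 36.95
position: [0.5275, -0.0494, 0.4002]
orientation: [-3.141, -0.074, 0.004]
wrist_force: [-0.5, -0.1, -0.7]
opening: 0.046
gripper_force: 0.0
```

```bash
sed -i 's/P\[...,2\]>.093/P[...,2]>.09/' m.py; python3 m.py; ls -t pics|head -1
python3 - <<'E'
import cv2,glob,os
f=max(glob.glob("pics/*.png"),key=os.path.getmtime);cv2.imwrite("pics/fin.png",cv2.imread(f))
E
```

```text
t 36.95 jig mm [-99.5  12.4] z 400.2 tool yaw in jig deg -0.36 down [-0.003  0.    -1.   ] F [-0.5 -0.1 -0.7] M [-0.01 -0.03 -0.03] q [ 0.04  0.14 -0.01  1.67  0.    1.34 -1.5 ] open 0.046
board ((-55.755069732666016, -0.7676925659179688), (110.1633529663086, 237.86505126953125), 0.3228643238544464) [[-0.1098 -0.1178]
 [-0.0013  0.1169]] 11263
[[ 0.0346  0.0944]
 [ 0.0346  0.0001]
 [ 0.0345 -0.0942]]
knob 0 880 cw rad 0.4602622616218026
knob 1 884 cw rad 0.46064353117375056
knob 2 911 cw rad 0.4592438457984481
fence [-0.0098  0.0006  0.0087  0.0167  0.0178]
stop y [0.123  0.1245 0.1324 0.1403 0.1419]
m37000.png
```

View pics/fin.png

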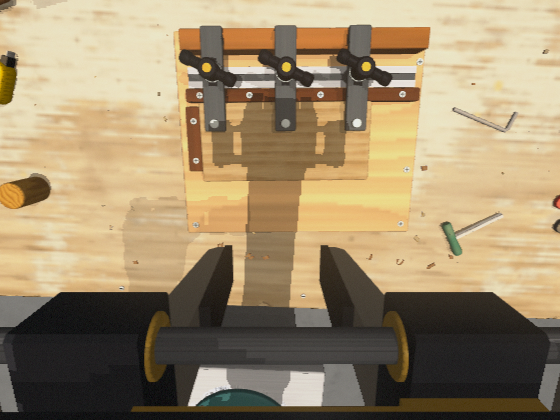

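The picture shows all three bars (hubs at px (206,67), (286,67), (366,67)) at 0.46 rad + π = 3.60 rad, which is their stop. The board is still flush in its corner and the things around the jig are undisturbed, so I'm handing in.

```bash
python3 -c "
from h import *
print(job.job_done())"
```

```text
the job is handed in; nothing more can be done
None
```

I handed the job in at about 37 s of the 61 s allowed: the board is flush against the fence and end stop, all three knobs measure about 3.60 rad (their end stops), and nothing around the jig was disturbed; no verdict was returned.

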